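# Walk the roller link along its cradle

## Robot

A 6-joint arm with a two-finger parallel gripper is mounted at the origin on the work surface. World frame = base frame: x ahead of the robot, y to its left, z up, the work surface at z = 0. Lengths are in mm, angles in rad, forces in N, time in s.
With the tool pointing down it reaches from about 350 to 775 mm from the base axis. Payload 7.3 kg.
Tool frame: the origin (TCP) lies midway between the tips of the shut fingers; the grasp point (between the pads) lies 19 mm behind it; z points along the fingers, y is the line along which they close (so a half turn about z gives the same grasp; the last joint's range is limited). The gripper opens to 92 mm and grips with 3 to 60 N. Pads are 19 mm wide; open, the fingers measure 130 mm over their backs; the gripper's body (75 mm by 190 mm) begins 47 mm behind the grasp point.
Start: joints at [-1.333, 0.342, 1.524, -0, 1.275, -0.146], TCP at [196.608, -486.816, 226.741] pointing down, gripper open.
Joint ranges: [-2.53, 2.53], [-0.77, 2.02], [0.04, 2.7], [-1, 4.14], [0.28, 2.66], [-3.11, 3.11]. Speed limits (rad/s): [2.57, 2.57, 3.14, 3.14, 3.14, 3.14].

## Interface

Orientations are given as [roll, pitch, yaw] about the fixed x, y, z axes, in that order (R = Rz(yaw) Ry(pitch) Rx(roll)).
In Python, from plant import bot gives the robot as it stands.
- The arm moves only by the tool jog_arm, never from a script. Its arguments are lists of equal length, an entry for each row: "dp": the shift along the tool's x, y, z in m, a list of three; "twist": the turn about the tool's z in degrees. A call has 1 to 10 rows; each row shifts and turns the commanded pose from where the row before left it, along the tool's axes as they then stand; what a row does not reach is not made up. A row lasts 1/8 s, in which the tool goes at most 62.5 mm and 10.7 degrees, less where a joint would pass 70% of its speed; a pose out of reach is approached as far as the arm can. A call is refused whole if a number of a shift passes 0.0625 or a number of a turn 10.7, either way. A call with a gripper value outside its range is refused whole. "jaw" is the finger opening in m, from 0 to 0.0918, set as the call begins (left out, the last holds). The fingers move at their own pace and stop on an object; the grip force is fixed at half the most. Time passes only in rows, so rows that do not move let the fingers close. It gives the time, the measured TCP pose, the force, the opening and the grip force at its end, in the units of the state.
- bot.get_obs(): the state, without advancing time (a new reading comes with each control period).
- bot.capture(name): name is "scene" or "side" or "wrist"; returns the picture (384x512x3 uint8, blue, green, red); there is no depth.
- bot.camera_params(name): a dict with "fx", "fy", "cx", "cy" (pixels), "k1" (the pictures are not rectified: a ray, as slopes to the right and down, at radius r is drawn at 1 + k1 r^2 times it, then the intrinsics apply), "R" (3x3) and "t" (3): a world point X has camera coordinates R X + t. Camera axes: x right, y down, z forward; pixel columns grow to the right and rows downward; lengths in mm; the calibration is good to about 2 mm. A picture is of the moment at which its call begins: read the wrist's pose just before it. camera_params takes no time and is no camera call; for the wrist camera it gives the pose at the moment of the call.
- bot.close_job(): hands the job in; it is judged then, once.
Trained networks look in the newest picture that a camera, given by its name, has taken for a name from the list of things; names that differ only in an ending like _2 or _b are one class to them, and where a whole thing is asked for, a point or a joint stands for the part that bears it (a point fixed in the world has none). Each returns a list of dicts, best first, with "confidence" (0 to 1); they miss things now and then, are a little off and sometimes report something else, mostly with a low value. They report only what shows in the picture. A call takes as long as a camera call. They do not tell look-alikes from the thing itself.
- bot.find_in(camera, label): "bbox" ([centre column, centre row, width, height] in pixels, round what is visible of it).
- bot.masks_of(camera, label): "pixels" (384x512 bool, what is visible of it) and "bbox" ([centre column, centre row, width, height] in pixels, round what is visible of it).
The state is a dict: "time": time; "joint_positions": joint angles; "dq": joint speeds; "tau": joint torques, N m; "tool_pos": TCP position; "tcp_rot": TCP orientation; "contact_force": force on the tool from outside, world axes, zero at the start; "moment": the same for the moment, N m; "grip_width": finger opening in mm; "finger_force": force on a finger pad.
Only numpy, scipy, OpenCV 4.12 (cv2) and the standard library are available. Lean on these libraries where they do the work, as an engineer would, in place of code of your own. Each camera call takes 0.05 s, during which the arm holds its last target. There are 200 camera calls.

## Task

Move the heavy roller link from the first two saddles to the last two by walking it end over end: swing its outer end up over the top and lay it gently in the next free saddle while the other end stays in its own saddle as the pivot, then do the same with the other end; never carry the link with both ends in the air. Finish by pressing its leading end down until the stiff push-down saddle is fully home, let go, and leave the other tools on the table where they lie.

Things in the scene. Friction and masses are not known exactly. Their poses are not given: they have to be found in the camera images.
- link_center (a point): Centre of the loose roller link, 174 mm long, 0.4 to 0.8 kg: an aluminium bar 18 mm high and 14 mm thick with an eye at each end, the eyes 130 mm apart. In each eye turns an axle, level and across the cradle, with a dark steel roller 44 mm in diameter on both sides of the bar (34 mm over both) and round end bosses 20 mm in diameter (48 mm over both). x runs from end_a to end_b.
- end_a (a point): Centre of the axle of the link that lies in saddle1 at the start (the outer, trailing end). Pinched across its two end bosses from above (40 N is enough), the axle stays still between the fingers while the bar swings freely about it. The other axle stays still in its saddle in the same way.
- end_b (a point): Centre of the link's other axle, in saddle2 at the start; made just like end_a.
- saddle1 (a point): Centre of an axle seated in the first saddle, 50 mm above the table, at the robot's right end of the row; x runs on to saddle4. Fixed plywood board 540 x 100 x 12 mm with four vee saddles in line, 130 mm apart, each 30 mm wide across the row and 45 mm along it; upper edges 11 mm below a seated axle's centre. The vee guides a pair of rollers in if up to 10 mm off.
- saddle2 (a point): The same point for the second saddle, 130 mm from saddle1.
- saddle3 (a point): The same point for the third saddle.
- saddle4 (a point): The same point for the fourth saddle when that saddle is pushed fully down. It is a steel vee in a dark steel housing and stands up to 8 mm proud at first (an axle laid in it is then as much higher).
- rest (a joint): How far the fourth saddle has been pushed down, 0 (8 mm proud) to 0.008 m (fully home). It starts between 0 and 0.002. It moves stiffly, needs about 9 N, stays where it is left, and does not sink under the link's own weight; press from above on the rollers lying in it.
- screwdriver: Loose screwdriver on the table beside the cradle on the robot's side; leave it.
- brush: Loose flat brush on the table beside the cradle on the robot's side; leave it.
- wrench: Loose wrench on the table on the far side of the cradle; leave it.
- jar: Loose glass jar, 60 mm in diameter and 75 mm high, on the far side of the cradle; leave it.
- battery: Loose battery pack, 75 x 115 mm and 66 mm high, on the far side of the cradle; leave it.
- oilstone: Loose grey stone, 50 x 150 x 22 mm, on the far side of the cradle; leave it.
There are look-alikes about, which are no part of the job. There is more than one size of the part that bears link_center; the job needs the larger.

How it is judged (in metres and radians):
On the way, in this order (a step that is already met when the one before it is completed fails the run):
1. the trailing end stands up over the other, which is still in the second saddle (height (world z) of end_a above 0.15 m and distance between end_b and saddle2 below 0.015 m), for 0.05 s.
2. the link lies in the second and third saddles, turned over (distance between end_a and saddle3 below 0.008 m and distance between end_b and saddle2 below 0.008 m), for 0.2 s.
3. the other end stands up over the first, which is still in the third saddle (height (world z) of end_b above 0.15 m and distance between end_a and saddle3 below 0.015 m), for 0.05 s.
At the end, for the whole second after the job is handed in: The link lies at rest with end_b within 7 mm of saddle4 and end_a within 7 mm of saddle3, and the fourth saddle is pushed down to within 1.5 mm of fully home (distance between end_b and saddle4 below 0.007 m and distance between end_a and saddle3 below 0.007 m and value of joint rest above 0.0065 m and linear speed of link below 0.02 m/s); the robot touches nothing.
It fails at once if the link is carried: both ends more than 20 mm above their seated height at once (height (world z) of each of end_a, end_b above 0.07 m).
It fails at once if the link is dropped or flung: its centre moves faster than 0.45 m/s (linear speed of link above 0.45 m/s).
It fails at once if one of the other tools is moved more than 30 mm (distance of any of screwdriver, brush, wrench, jar, battery, oilstone from where it was at the start of the episode above 0.03 m).
It also fails if it takes over 64 s, if anything falls off the work surface, if the arm or the gripper's body presses on something with over 40 N, if the wrist force passes 120 N, or if a joint passes its speed limit or range.

## Working session

There is one attempt and no reset: what is moved stays moved. The work goes in short steps, Python scripts to look and compute and a tool call to move; the robot and the scene stay as the last step left them, time stands still between calls to the robot, and variables do not carry over. Pictures are saved under pics/ and viewed, at most 10 in all, crops included, and the job is handed in when it is done.

Besides the shell and the picture viewer there is one more tool, called after ">>>" in YAML: its name, and indented under it one key for each argument. jog_arm: Moves the arm, as the interface text tells. Its arguments: {"type":"object","properties":{"dp":{"type":"array"},"twist":{"type":"array"},"jaw":{"type":"number"}},"required":["dp","twist"]}

```bash
mkdir -p pics
cat > h.py <<'E'
import numpy as np,cv2
from plant import bot
def ray(c,px):
    p=bot.camera_params(c) if isinstance(c,str) else c
    xd=np.array([(px[0]-p['cx'])/p['fx'],(px[1]-p['cy'])/p['fy']]);x=xd.copy()
    for _ in range(20): x=xd/(1+p['k1']*(x@x))
    R=np.array(p['R']);t=np.array(p['t'])
    return -R.T@t, R.T@np.array([x[0],x[1],1])
def onz(c,px,z):
    o,d=ray(c,px); return o+d*(z-o[2])/d[2]
def proj(c,X):
    p=bot.camera_params(c) if isinstance(c,str) else c
    q=np.array(p['R'])@np.array(X,float)+np.array(p['t']);x=q[:2]/q[2];x=x*(1+p['k1']*(x@x))
    return np.array([x[0]*p['fx']+p['cx'],x[1]*p['fy']+p['cy']])
E
python3 - <<'E'
from h import *
ims=[]
for c in ["scene","side"]:
    im=bot.capture(c);cv2.imwrite(f"pics/{c}0.png",im);ims.append(im)
    for l in ["link_center","rest","screwdriver","jar","battery"]:
        for d in bot.masks_of(c,l)[:3]:
            print(c,l,round(d['confidence'],2),np.round(d['bbox']))
    p=bot.camera_params(c);print(c,p)
print(bot.get_obs())
E
```

```text
scene link_center 0.74 [224. 161.  57.  30.]
scene link_center 0.73 [134. 177.  19.  26.]
scene link_center 0.45 [304. 172.  40.  19.]
scene rest 0.59 [326. 198.  22.  14.]
scene screwdriver 0.68 [318. 177.  66.  22.]
scene jar 0.7 [278. 211.  25.  37.]
scene jar 0.45 [236. 204.  59.  24.]
scene battery 0.71 [177. 188.  48.  43.]
scene {'fx': 464.3743105934665, 'fy': 464.3743105934665, 'cx': 256.0618601887149, 'cy': 181.375536374521, 'k1': 0.003516425541839563, 'R': array([[-0.49166299,  0.87068106,  0.01349035],
       [ 0.46405842,  0.27509419, -0.84200532],
       [-0.73682921, -0.40772254, -0.53930052]]), 't': array([ 319.49196756, -208.4510597 , 1698.64146602])}
side link_center 0.87 [244. 248.  30.  66.]
side link_center 0.87 [328. 328.  47.  37.]
side rest 0.43 [226. 156.  15.  13.]
side screwdriver 0.58 [195. 195.  12.  31.]
side jar 0.65 [278. 168.  22.  33.]
side battery 0.91 [311. 259.  47.  38.]
side {'fx': 395.32696721407285, 'fy': 395.32696721407285, 'cx': 249.1431751674697, 'cy': 195.68272127666862, 'k1': -0.039420023125420284, 'R': array([[ 0.98992876, -0.1403375 , -0
[... 179 characters left out ...]
.6, 'joint_positions': array([-1.33300136e+00,  3.41996115e-01,  1.52415419e+00, -1.29137681e-05,
        1.27539907e+00, -1.45970990e-01]), 'dq': array([-1.07787265e-04, -1.76155475e-03, -9.33640439e-05,  2.11423532e-04,
        5.77979722e-05, -6.44734539e-04]), 'tau': array([-2.42821290e-03, -4.30932570e+01, -2.44392765e+01,  7.16739893e-02,
        4.84607485e-02, -2.39196737e-05]), 'tool_pos': array([ 196.59743096, -486.79298092,  226.72357852]), 'tcp_rot': array([3.14155163e+00, 1.85191449e-05, 3.83769716e-01]), 'contact_force': array([ 0.51902941, -1.30586756,  0.99770301]), 'moment': array([-0.00977146, -0.00620998,  0.04581974]), 'finger_force': 0.0, 'grip_width': 91.84221645554864}
```

View pics/scene0.png

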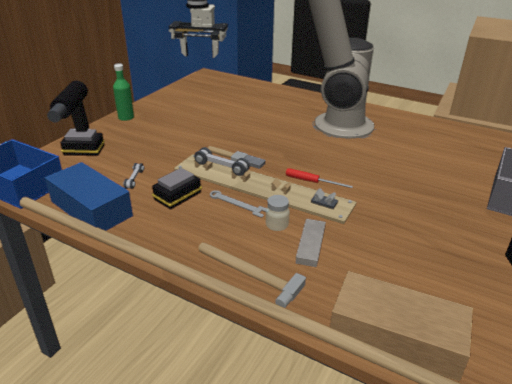

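View pics/side0.png

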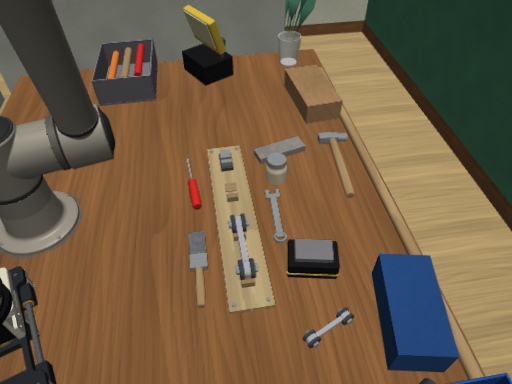

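Scene: the cradle runs from (185,165) to (350,205), with the link on saddles 1 and 2 at (200..245,160). Side: the cradle runs from (225,150) to (250,305). There are two candidate links in the side view: (244,248), lying on the cradle, and (328,328), loose on the table. The one on the cradle fits, since it is in saddles 1 and 2 at the robot's right. I'll confirm it in a crop.

Run:
```python
from h import *
im=cv2.imread("pics/side0.png")[135:355,170:370]
cv2.imwrite("pics/crop1.png",cv2.resize(im,None,fx=2.7,fy=2.7,interpolation=cv2.INTER_CUBIC)[:600])
for px in [(208,150),(241,147),(272,303),(232,308)]: print("board",onz("side",px,12).round(1))
for px in [(238,222),(246,268),(304+10,342),(347,315)]: print(onz("side",px,50).round(1))
```

```text
board [467.2 200.6  12. ]
board [567.8 198.1  12. ]
board [ 568.2 -326.5   12. ]
board [ 481.6 -325.2   12. ]
[ 520.9 -123.    50. ]
[ 522.4 -254.7   50. ]
[ 628.5 -438.7   50. ]
[ 707.3 -395.    50. ]
```

View pics/crop1.png

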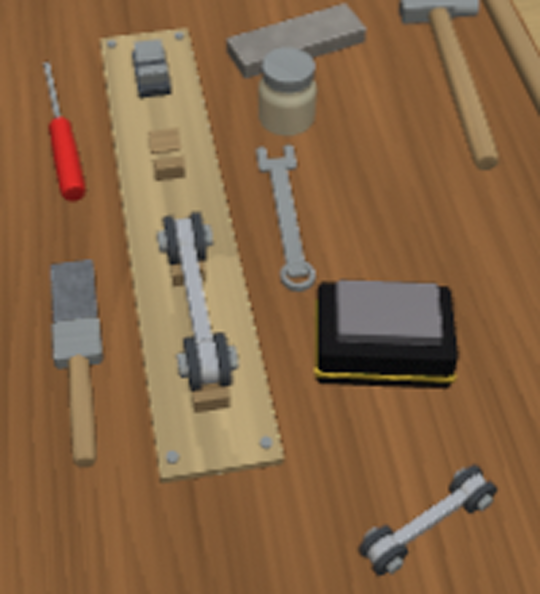

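The loose link at (328,328) is clearly shorter, about 90 mm between eyes. The link on the cradle measures about 130 mm between eyes in my ray check, so it is the right one. Next I'll go above it.

>>> jog_arm:
  dp:
    - [0.04,-0.015,-0.013]
    - [0.053,-0.02,-0.013]
    - [0.053,-0.02,-0.013]
    - [0.053,-0.02,-0.013]
    - [0.053,-0.02,-0.013]
    - [0.053,-0.02,-0.013]
    - [0.053,-0.02,-0.013]
    - [0.053,-0.02,-0.012]
    - [0,0,0]
    - [0,0,0]
  twist: [0,0,0,0,0,0,0,0,-9.7,-9.7]

```text
time: 1.85
tool_pos: [520.2, -188.3, 329.6]
tcp_rot: [-3.142, 0.0, 0.73]
contact_force: [-0.9, 0.0, -0.5]
grip_width: 91.7
finger_force: 0.0
```

>>> jog_arm:
  dp:
    - [0,0,0]
    - [0,0,0]
    - [0,0,0]
    - [0,0,0]
    - [0,0,0]
    - [0,0,0]
  twist: [-9.7,-9.7,-9.7,-9.7,-9.7,0]
  jaw: 0.07

```text
time: 2.6
tool_pos: [519.7, -189.1, 329.7]
tcp_rot: [-3.142, 0.0, 1.567]
contact_force: [-0.6, 0.7, -0.4]
grip_width: 69.7
finger_force: 0.0
```

Run:
```python
from h import *
p=bot.camera_params("wrist");im=bot.capture("wrist");cv2.imwrite("pics/w1.png",im)
np.save("w1.npy",p,allow_pickle=True)
print(p); print(bot.get_obs()['tool_pos'],bot.get_obs()['tcp_rot'])
for d in bot.masks_of("wrist","link_center"): print(d['confidence'],d['bbox'])
```

```text
{'fx': 289.47510725875617, 'fy': 289.47510725875617, 'cx': 250.4095976485693, 'cy': 190.8985838623633, 'k1': -0.012820374905116496, 'R': array([[ 9.99993908e-01, -3.34931271e-03,  9.83205184e-04],
       [-3.49056458e-03, -9.61371424e-01,  2.75232268e-01],
       [ 2.33864345e-05, -2.75234023e-01, -9.61377258e-01]]), 't': array([-520.7354759 , -242.27632179,  437.04701755])}
[ 519.64289616 -189.18174512  329.70628446] [-3.14158692e+00  3.28960153e-05  1.56531669e+00]
0.91 [250.9, 158.4, 37.2, 112.7]
```

View pics/w1.png

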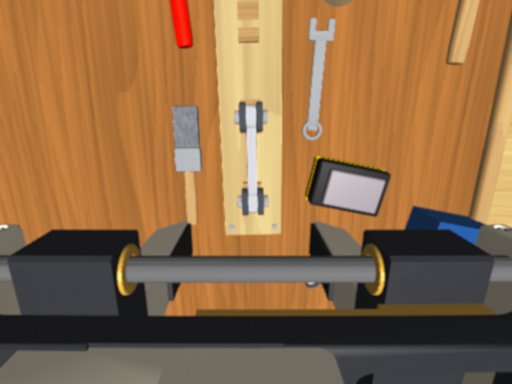

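The wrist view shows the link with axle b at (251,117) and axle a at (253,201). Saddle 3 is at (248,20) and the battery's near edge at (307,195).

Run:
```python
from h import *
p=np.load("w1.npy",allow_pickle=True).item()
for n,px,z in [("b",(251,117),50),("a",(252.8,201.3),50),("s3",(248.5,20),39),("batt",(307,195),60),("batt",(318,157),60),("screwL",(232,227),12),("screwR",(275,226),12),("edgeL",(217,20),12),("edgeR",(282,20),12),("edgeL",(225,225),12),("edgeR",(280,225),12)]: print(n,onz(p,px,z).round(1))
for n,px in [("a",(247,269)),("b",(238.9,223.9))]: print("side",n,onz("side",px,50).round(1))
for n,px in [("a",(206,157)),("b",(241,167))]: print("scene",n,onz("scene",px,50).round(1))
print("jar side top", onz("side",(267,155),75))
```

```text
b [ 521.1 -126.9   50. ]
a [ 523.6 -256.8   50. ]
s3 [518.1   3.2  39. ]
batt [ 607.2 -243.6   60. ]
batt [ 620.6 -184.6   60. ]
screwL [ 487.  -316.9   12. ]
screwR [ 563.2 -315.3   12. ]
edgeL [471.8  10.5  12. ]
edgeR [567.1  10.2  12. ]
edgeL [ 474.8 -313.    12. ]
edgeR [ 572.  -313.4   12. ]
side a [ 524.2 -257.5   50. ]
side b [ 522.3 -129.2   50. ]
scene a [ 526.7 -241.4   50. ]
scene b [ 523.2 -122.1   50. ]
jar side top [626.44595556  78.40708794  75.        ]
```

>>> jog_arm:
  dp:
    - [0,0,0]
    - [-0.034,0.0015,0.04]
    - [-0.034,0.0012,0.05]
    - [0,0,0.05]
    - [0,0,0.05]
    - [0,0,0.05]
    - [0,0,0]
  twist: [-1.4,0,0,0,0,0,0]

```text
time: 3.58
tool_pos: [521.7, -255.8, 86.4]
tcp_rot: [-3.135, -0.005, 1.593]
contact_force: [0.5, -0.6, 0.4]
grip_width: 69.8
finger_force: 0.0
```

Run:
```python
from h import *
print(bot.get_obs()['tool_pos'],bot.get_obs()['tcp_rot'])
im=bot.capture("wrist");p=bot.camera_params("wrist")
for X in [(523.6,-257,50),(521.1,-127,50),(518.6,3,39)]:
    q=proj(p,X);print(q);cv2.drawMarker(im,tuple(int(v) for v in q),(0,0,255),0,12,1)
cv2.imwrite("pics/w2.png",im)
```

```text
[ 521.67935611 -255.75060666   86.36763974] [-3.13478285 -0.00466977  1.59274819]
[250.45740484 215.6212877 ]
[251.11696235  13.88059707]
[ 251.97655517 -250.56204779]
```

View pics/w2.png

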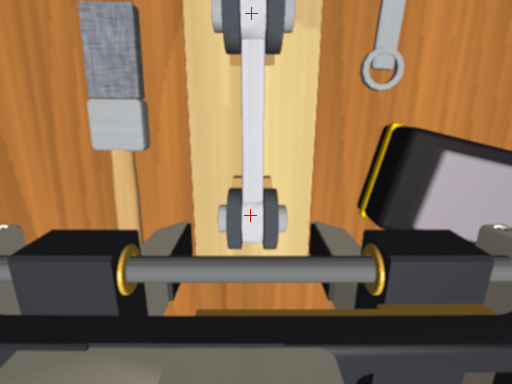

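The marks sit about 2 px left of and above axle a (253,218), so I correct by about 1.5 mm and go down.

>>> jog_arm:
  dp:
    - [-0.0025,0.0033,0]
    - [0,0,0.02]
    - [0,0,0.02]
    - [0,0,0.015]
    - [0,0,0]
    - [0,0,0]
  twist: [0,0,0,0,0,0]

```text
time: 4.38
tool_pos: [528.0, -260.0, 35.9]
tcp_rot: [3.14, 0.001, 1.593]
contact_force: [-0.5, 0.3, -0.2]
grip_width: 69.9
finger_force: 0.0
```

>>> jog_arm:
  dp:
    - [0,0,0]
    - [0,0,0]
    - [0,0,0]
    - [0,0,0]
    - [0,0,0]
    - [0,0,0]
  twist: [0,0,0,0,0,0]
  jaw: 0.04

```text
time: 5.12
tool_pos: [525.2, -260.0, 35.2]
tcp_rot: [-3.138, 0.0, 1.594]
contact_force: [-8.1, -1.8, 6.4]
grip_width: 47.6
finger_force: 30.0
```

Gripped across the bosses at 47.6 mm. Now I swing end_a up a quarter turn.

>>> jog_arm:
  dp:
    - [0,-0.0018,0]
    - [0.002,0,-0.023]
    - [0.006,0,-0.022]
    - [0.0096,0,-0.0205]
    - [0.013,0,-0.0186]
    - [0.016,0,-0.016]
    - [0,0,0]
  twist: [0,0,0,0,0,0,0]

```text
time: 6.0
tool_pos: [525.0, -211.9, 136.1]
tcp_rot: [3.14, 0.001, 1.595]
contact_force: [-1.6, -2.9, 0.5]
grip_width: 47.4
finger_force: 30.0
```

>>> jog_arm:
  dp:
    - [0.0186,0,-0.013]
    - [0.0205,0,-0.0096]
    - [0.022,0,-0.006]
    - [0.0226,0,-0.002]
    - [0,0,0]
  twist: [0,0,0,0,0]

```text
time: 6.62
tool_pos: [522.4, -126.6, 165.2]
tcp_rot: [-3.141, -0.001, 1.596]
contact_force: [-0.9, -0.1, -0.6]
grip_width: 47.8
finger_force: 30.0
```

Run:
```python
from h import *
o=bot.get_obs();print(o['tool_pos'],o['contact_force'])
im=np.hstack([bot.capture("side")[120:350,150:380],bot.capture("scene")[80:310,100:330]])
cv2.imwrite("pics/top1.png",cv2.resize(im,None,fx=1.7,fy=1.7))
```

```text
[ 522.38857175 -126.58543159  165.18834055] [-0.89658235 -0.12875939 -0.63057924]
```

View pics/top1.png

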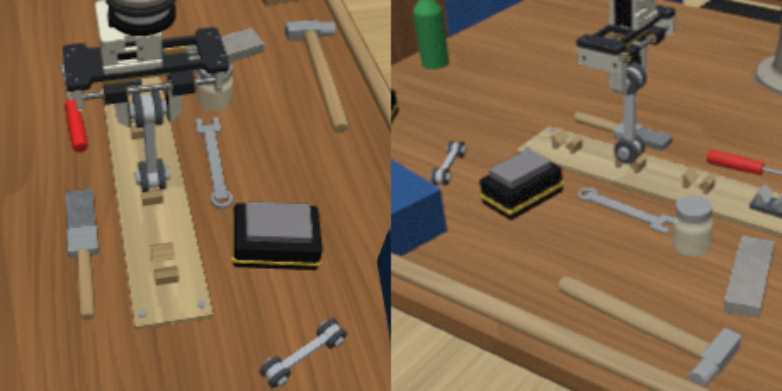

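The link stands upright on saddle 2: the side picture has the roller at (150,175), and the scene picture agrees. I'll carry on over.

>>> jog_arm:
  dp:
    - [0.0226,0,0.002]
    - [0.022,0,0.006]
    - [0.0205,0,0.0096]
    - [0.0186,0,0.013]
    - [0.016,0,0.016]
    - [0.013,0,0.0186]
    - [0.0096,0,0.0205]
    - [0,0,0]
  twist: [0,0,0,0,0,0,0,0]

```text
time: 7.72
tool_pos: [518.7, -6.5, 77.7]
tcp_rot: [-3.138, -0.0, 1.594]
contact_force: [-1.3, -1.8, -4.4]
grip_width: 47.6
finger_force: 30.0
```

>>> jog_arm:
  dp:
    - [0.003,0,0.01]
    - [0.003,0,0.011]
    - [0.001,0,0.01]
    - [0.001,0,0.009]
    - [0,0,0.003]
    - [0,0,0]
  twist: [0,0,0,0,0,0]

```text
time: 8.48
tool_pos: [519.8, 0.7, 36.7]
tcp_rot: [3.141, 0.0, 1.593]
contact_force: [-1.2, -3.7, -3.4]
grip_width: 47.9
finger_force: 30.0
```

>>> jog_arm:
  dp:
    - [0,0,0.001]
    - [0,0,0.0015]
    - [0,0,0]
    - [0,0,0]
  twist: [0,0,0,0]

```text
time: 8.98
tool_pos: [520.1, 0.3, 35.5]
tcp_rot: [3.14, 0.001, 1.593]
contact_force: [-2.9, -5.9, 7.6]
grip_width: 48.0
finger_force: 30.0
```

>>> jog_arm:
  dp:
    - [0,0,0]
    - [0,0,0]
    - [0,0,0]
    - [0,0,-0.02]
    - [0,0,-0.03]
    - [0,0,0]
  twist: [0,0,0,0,0,0]
  jaw: 0.07

```text
time: 9.72
tool_pos: [521.1, 1.0, 86.1]
tcp_rot: [3.137, 0.001, 1.594]
contact_force: [-0.0, 0.1, -0.1]
grip_width: 70.2
finger_force: 0.0
```

>>> jog_arm:
  dp:
    - [-0.03,0,0]
    - [-0.04,0,0]
    - [-0.04,0,0]
    - [-0.02,0,0]
    - [0,0,0]
    - [0,0,0]
  twist: [0,0,0,0,0,0]

```text
time: 10.48
tool_pos: [522.2, -127.8, 83.9]
tcp_rot: [-3.141, -0.001, 1.594]
contact_force: [-0.0, -0.2, -0.6]
grip_width: 69.8
finger_force: 0.0
```

Run:
```python
from h import *
o=bot.get_obs();print(o['tool_pos'],o['tcp_rot'])
im=bot.capture("wrist");p=bot.camera_params("wrist")
for X in [(522.7,-129,50),(520.1,1,50),(517.5,131,47)]:
    q=proj(p,X);print(q);cv2.drawMarker(im,tuple(int(v) for v in q),(0,0,255),0,12,1)
cv2.imwrite("pics/w3.png",im)
```

```text
[ 522.21659906 -127.81611725   83.85388903] [-3.14073365e+00 -7.44086280e-04  1.59377807e+00]
[250.65443775 219.77936075]
[251.53252424  13.22812327]
[ 252.74985664 -279.29632563]
```

View pics/w3.png

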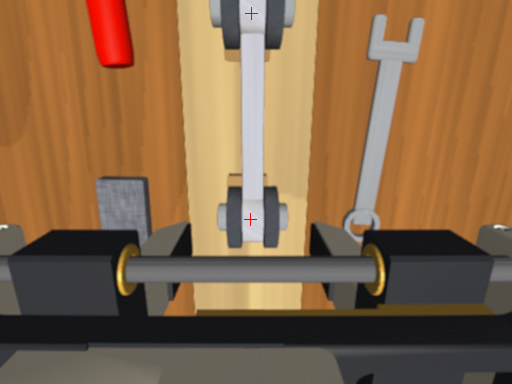

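The link lies turned over, with axle b at (252,218) and a at (252,14), close to the predicted marks. I'll go down and pinch b.

>>> jog_arm:
  dp:
    - [0,0.001,0.01]
    - [0,0,0.02]
    - [0,0,0.02]
    - [0,0,0]
    - [0,0,0]
  twist: [0,0,0,0,0]

```text
time: 11.15
tool_pos: [523.8, -128.7, 34.5]
tcp_rot: [3.141, 0.0, 1.594]
contact_force: [-0.7, -0.3, 0.4]
grip_width: 70.2
finger_force: 0.0
```

>>> jog_arm:
  dp:
    - [0,0,0]
    - [0,0,0]
    - [0,0,0]
    - [0,0,0]
    - [0,0,0]
    - [0,0,0]
  twist: [0,0,0,0,0,0]
  jaw: 0.04

```text
time: 11.9
tool_pos: [523.7, -129.1, 34.6]
tcp_rot: [3.141, 0.0, 1.593]
contact_force: [-0.9, 1.2, 5.6]
grip_width: 47.5
finger_force: 30.0
```

>>> jog_arm:
  dp:
    - [0.002,0,-0.023]
    - [0.006,0,-0.022]
    - [0.0096,0,-0.0205]
    - [0.013,0,-0.0186]
    - [0.016,0,-0.016]
    - [0.0186,0,-0.013]
    - [0.0205,0,-0.0096]
    - [0.022,0,-0.006]
    - [0.0226,0,-0.002]
    - [0,0,0]
  twist: [0,0,0,0,0,0,0,0,0,0]

```text
time: 13.15
tool_pos: [519.9, 3.5, 164.7]
tcp_rot: [-3.14, -0.001, 1.596]
contact_force: [-0.2, 0.4, -1.3]
grip_width: 47.5
finger_force: 30.0
```

>>> jog_arm:
  dp:
    - [0.0226,0,0.002]
    - [0.022,0,0.006]
    - [0.0205,0,0.0096]
    - [0.0186,0,0.013]
    - [0.016,0,0.016]
    - [0.013,0,0.0186]
    - [0.0096,0,0.0205]
    - [0,0,0]
  twist: [0,0,0,0,0,0,0,0]

```text
time: 14.15
tool_pos: [516.7, 123.7, 77.2]
tcp_rot: [-3.138, 0.001, 1.594]
contact_force: [-1.5, -1.5, -3.4]
grip_width: 47.8
finger_force: 30.0
```

>>> jog_arm:
  dp:
    - [0.003,0,0.01]
    - [0.003,0,0.011]
    - [0.001,0,0.007]
    - [0.0005,0,0.004]
    - [0,0,0.002]
    - [0,0,0]
    - [0,0,0]
  twist: [0,0,0,0,0,0,0]

```text
time: 15.02
tool_pos: [517.7, 130.9, 45.4]
tcp_rot: [3.141, 0.0, 1.593]
contact_force: [-1.2, -3.8, -3.9]
grip_width: 47.6
finger_force: 30.0
```

>>> jog_arm:
  dp:
    - [0,0,0.002]
    - [0,0,0.002]
    - [0,0,0.002]
    - [0,0,0]
  twist: [0,0,0,0]

```text
time: 15.52
tool_pos: [517.8, 131.0, 39.7]
tcp_rot: [3.141, 0.0, 1.593]
contact_force: [-2.6, -3.6, 4.0]
grip_width: 48.0
finger_force: 30.0
```

>>> jog_arm:
  dp:
    - [0,0,0.002]
    - [0,0,0.002]
    - [0,0,0]
  twist: [0,0,0]

```text
time: 15.9
tool_pos: [517.8, 131.0, 35.7]
tcp_rot: [3.141, 0.0, 1.593]
contact_force: [-3.2, -5.0, 4.8]
grip_width: 47.9
finger_force: 30.0
```

>>> jog_arm:
  dp:
    - [0,0,0.001]
    - [0,0,0.001]
    - [0,0,0]
  twist: [0,0,0]

```text
time: 16.27
tool_pos: [517.9, 131.0, 34.4]
tcp_rot: [3.141, 0.0, 1.593]
contact_force: [-5.7, -4.7, 12.8]
grip_width: 47.8
finger_force: 30.0
```

>>> jog_arm:
  dp:
    - [0,0,0.001]
    - [0,0,0.001]
    - [0,0,0]
  twist: [0,0,0]

```text
time: 16.65
tool_pos: [518.0, 131.0, 34.2]
tcp_rot: [3.14, 0.0, 1.593]
contact_force: [-11.2, -4.4, 27.4]
grip_width: 48.2
finger_force: 30.0
```

The force rose to 27 N at the seated height, so the saddle is home. I'll let go and back off.

>>> jog_arm:
  dp:
    - [0,0,-0.001]
    - [0,0,0]
    - [0,0,0]
    - [0,0,-0.01]
    - [0,0,-0.04]
    - [0,0,-0.05]
    - [0,0,-0.05]
    - [0,0,-0.03]
    - [0,0,0]
    - [0,0,0]
  twist: [0,0,0,0,0,0,0,0,0,0]
  jaw: 0.07

```text
time: 17.9
tool_pos: [517.1, 131.0, 211.5]
tcp_rot: [-3.14, 0.0, 1.593]
contact_force: [-0.6, 0.5, -0.5]
grip_width: 70.4
finger_force: 0.0
```

>>> jog_arm:
  dp:
    - [-0.04,0,0]
    - [-0.04,0,0]
    - [-0.04,0,0]
    - [0,0,0]
    - [0,0,0]
  twist: [0,0,0,0,0]

```text
time: 18.52
tool_pos: [519.8, 11.5, 211.2]
tcp_rot: [-3.139, -0.001, 1.593]
contact_force: [0.3, 0.4, -0.3]
grip_width: 69.8
finger_force: 0.0
```

Run:
```python
from h import *
im=bot.capture("wrist");p=bot.camera_params("wrist")
for X in [(520.3,1.5,50),(517.8,131.5,50)]:
    q=proj(p,X);print(q);cv2.drawMarker(im,tuple(int(v) for v in q),(0,0,255),0,12,1)
s=bot.capture("side")[120:350,150:380]
cv2.imwrite("pics/end.png",np.hstack([im[:,80:400],cv2.resize(s,(384,384))]))
```

```text
[250.44398239 185.80832136]
[250.94038635  62.63313292]
```

View pics/end.png

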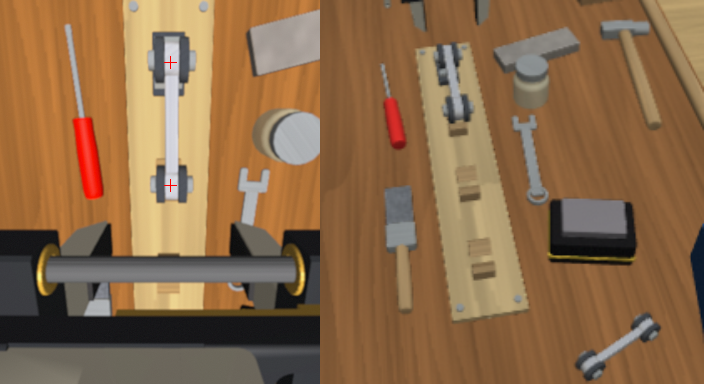

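The link lies in saddles 3 and 4, with its axles on the marks at (170,62) and (170,185), and the other tools have not been moved. Handing in.

```bash
python3 -c "
from plant import bot
print(bot.close_job())"
```

```text
the job is handed in; nothing more can be done
None
```

I walked the link end over end into saddles 3 and 4, pressed the fourth saddle home (27 N at the stop), let go, left the other tools where they lay and handed the job in at about 19 s; no verdict was returned.

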